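Press the amber glass home in a telescope filter

ROBOT

A 7-joint arm with a two-finger parallel gripper is mounted at the origin on the work surface. World frame = base frame: x ahead of the robot, y to its left, z up, the work surface at z = 0. Lengths are in m, angles in degrees, forces in N, time in s.
With the tool pointing down it reaches from about 0.425 to 0.875 m from the base axis. Payload 4.7 kg.
Tool frame: the origin (TCP) lies on the centre line of the jaws, within the pads' length; the fingertips stand 8 mm ahead of it and the grasp point (between the pads) lies 11 mm behind it; z points along the fingers, y is the direction in which the jaws open and shut (so a half turn about z gives the same grasp; the last joint's range is limited). The gripper opens to 87 mm and grips with 3 to 60 N. Pads are 19 mm wide; open, the fingers measure 117 mm over their backs; the gripper's body (75 mm by 190 mm) begins 51 mm behind the grasp point.
Start: joints at [-72.473, 18.392, -4.016, 83.108, 1.295, 78.541, -3.26], TCP at [0.187, 0.623, 0.231] pointing down, gripper open.
Joint ranges: [-163.93, 163.93], [-17.29, 119.83], [-79.2, 71.16], [3.27, 140.29], [-89.18, 269.18], [5.43, 117.66], [-154.24, 154.24]. Speed limits (degrees/s): [147.25, 147.25, 180, 180, 180, 180, 180].

INTERFACE

Orientations are given as [roll, pitch, yaw] about the fixed x, y, z axes, in that order (R = Rz(yaw) Ry(pitch) Rx(roll)).
In Python, from cell import env gives the robot as it stands. The module is installed in compiled form; this text tells all that it offers.
- The arm moves only by the tool move_arm, never from a script. Its argument "steps" is a list of rows, each a list of 2 entries, a list of its own where there are three numbers: the shift along the tool's x, y, z in m, then the turn about the tool's z in rad. A call has 1 to 20 rows; each row is the pose to reach, as a shift and turn from the pose commanded when the call began, along the tool's axes at that moment; what a row does not reach only later rows make up. A row lasts 1/8 s, in which the tool goes at most 62.5 mm and 10.7 degrees, less where a joint would pass 70% of its speed; a pose out of reach is approached as far as the arm can. A call with a gripper value outside its range is refused whole. "hand" is the closure, from -1 (fully open) to 1 (shut), set as the call begins (left out, the last holds). The fingers move at their own pace and stop on an object; "squeeze" is the grip in N (left out, the last holds). Time passes only in rows, so rows that repeat a pose let the fingers close. It gives the time, the measured TCP pose, the force and the opening at its end, in the units of the state.
- env.get_obs(): the state, without advancing time (a new reading comes with each control period).
- env.read_camera(name): name is "scene" or "side" or "wrist"; returns (picture, depth): 420x560x3 uint8, red, green, blue; 420x560 float32, m along the optical axis (not along the pixel's ray), 0 where there is no reading.
- env.calibration(name): a dict with "intrinsics" (3x3 intrinsics, pixels), "position" and "orientation" of the camera in the world; the wrist camera has in their place "mount" (4x4, takes a point from camera to tool coordinates, whose origin is the TCP and whose axes are the flange's). Camera axes: x right, y up, looking along -z (the intrinsics and any distortion apply to the point x, -y, -z); pixel columns grow to the right and rows downward; lengths in m; the calibration is good to about 2 mm. A picture is of the moment at which its call begins: read the wrist's pose just before it. calibration takes no time and is no camera call.
- env.sign_off(): hands the job in, once; it reports no verdict.
Trained networks look in the newest picture that a camera, given by its name, has taken for a name from the list of things; names that differ only in an ending like _2 or _b are one class to them, and where a whole thing is asked for, a point or a joint stands for the part that bears it (a point fixed in the world has none). Each returns a list of dicts, best first, with "conf" (0 to 1); they miss things now and then, are a little off and sometimes report something else, mostly with a low value. They report only what shows in the picture. A call takes as long as a camera call.
- env.cut_out(camera, query): "region" (420x560 bool, what is visible of it) and "uv" ([column, row] in pixels, amid what is visible of it).
The state is a dict: "time_s": time; "qpos": joint angles; "joint_velocities": joint speeds; "effort": joint torques, N m; "tool_pos": TCP position; "tool_rot": TCP orientation; "force": force on the tool from outside, world axes, zero at the start; "wrist_torque": the same for the moment, N m; "grip_width": finger opening in m.
Only numpy, scipy, OpenCV 4.12 (cv2) and the standard library are available. Lean on these libraries where they do the work, as an engineer would, in place of code of your own. Each camera call takes 0.05 s, during which the arm holds its last target. There are 200 camera calls.

TASK

The amber glass of the telescope filter in the open drawer has come up out of its brass holder. Lay the filter, glass up, with its head squarely down in the pocket of the lever press and its handle sticking out through the gap (the black mat is free for changing your grip from head to handle), then swing the press's red-gripped lever down to its stop so that it pushes the glass home, and let it spring right back up. Leave the filter in the pocket, and leave the stopwatch, chart weight, sextant and parallel rule where they are.

Things in the scene. Friction and masses are not known exactly. Their poses are not given: they have to be found in the camera images.
- filter_head (a point): Middle of the telescope filter's brass head, half-way up (9 mm above its underside). Head 56 mm long (x), 52 mm wide (y), 18 mm thick, with a round amber glass 39 mm across. x points from handle to head, z up out of the glass side. It starts glass up in the drawer, the head free in an open well with 40 mm or more beside each of its 52 mm sides.
- filter_handle (a point): On the filter's black handle, half-way up, 90 mm behind the head's middle (filter's -x): a good hold for loading the press. Handle 24 mm wide, 18 mm thick, ending 151 mm from the head's middle. Axes as filter_head. In the drawer it lies 10 mm below the tops of two blue blocks, with only 4 mm beside it: too narrow for fingers.
- filter: The filter as a whole: one loose rigid holder 179 mm long, 18 mm thick, about 0.18 kg, its weight mostly in the head. Origin under the middle of its head, axes as filter_head.
- glass (a joint): How far the amber glass is pushed down into the head (m): 0 to 0.001 at the start, when it stands 5 to 6 mm above the brass; 0.006 is flush. It slides stiffly (about 6 N) and stays where it is pushed.
- drawer_floor (a point): Middle of the open ash drawer's inner floor, 15 mm above the table. -x is its front, with a chrome button. About 300 (x) x 280 (y) mm; heights above the table: side walls 62, front 85, blue blocks and partition 43 mm. From 150 mm behind its middle (+x) an ash chest 114 mm high covers the space. Fixed.
- mat_top (a point): Middle of the top of a black rubber mat between drawer and press, 250 (x) x 130 (y) mm, 2 mm thick, fixed and empty: free room for changing the grip.
- press_pocket (a point): Middle of the floor of the press's pocket, 20 mm above the table; axes those of the press. Pocket for the filter's head: 63 (x) x 59 (y) mm inside, walls 9 mm high. A 32 mm wide gap in its -x wall lets the handle stick out towards -x, over the base's edge (50 mm from the middle). Seated, the filter's x lies along this x, its underside on the floor.
- press_foot (a point): Middle of the underside of the lever's round rubber foot, 26 mm across, which presses the glass. The lever, 18 mm wide, runs along the press's y right over the pocket. Raised, foot and lever stay over 75 mm above the table near the pocket: the filter comes in low below them (from -x), held by its handle. At the stop the foot is level with the seated head's brass.
- press_hinge (a point): Hinge axis of the press lever (parallel to the press's x), 85 mm above the table, 100 mm from the pocket's middle towards the press's -y.
- press_grip (a point): Centre of the red grip bar at the lever's end, 230 mm from the hinge; 22 mm thick, 70 mm long, parallel to the press's x. About 195 mm above the table when raised; 85 mm at the stop (a pillar), where the lever is level. Push it down from above: it moves on an arc about the hinge, towards the press's +y as it sinks.
- lever (a joint): Angle of the press lever (rad): 0 raised (rest), grows as it is pushed down, 0.5 at its stop. A spring brings it back up by itself when let go. Takes about 3 to 10 N at the grip.
- stopwatch: Bystander, loose: the steel stopwatch, 54 mm across, 14 mm high, in the +y part of the drawer. Origin at the middle of its underside.
- chart_weight: Bystander, loose: the round brass chart weight with a cork bottom, 64 mm across, 46 mm high, in the +y part of the drawer. Origin at the middle of its underside.
- sextant: Bystander, loose: the brass sextant lying at the back of the table, about 170 x 165 mm, 60 mm high. Origin at the middle of its underside.
- parallel_rule: Bystander, loose: clear parallel rule lying flat, 95 x 300 mm, 8 mm high (about 10 with its brass links), at the near left. Origin at the middle of its underside.

How it is judged (in metres and radians):
On the way, in this order (a step that is already met when the one before it is completed fails the run):
1. the filter lies squarely home in the press pocket, glass up and still standing proud, the lever raised (horizontal distance between filter_head and press_pocket below 0.008 m and z of filter_head in the frame of press_pocket below 0.0125 m and angle between the x axis of filter_head and the x axis of press_pocket, either way round below 0.15 rad and angle between filter_head's own z axis and vertical below 0.1 rad and value of joint lever below 0.06 rad and value of joint glass below 0.003 m), for 0.2 s.
2. the lever is at its stop with the filter in the pocket and the glass pushed home (horizontal distance between filter_head and press_pocket below 0.008 m and z of filter_head in the frame of press_pocket below 0.0125 m and angle between the x axis of filter_head and the x axis of press_pocket, either way round below 0.15 rad and angle between filter_head's own z axis and vertical below 0.1 rad and value of joint lever above 0.475 rad and value of joint glass above 0.004 m), for 0.1 s.
At the end, for the whole second after the job is handed in: The filter lies released and at rest in the press pocket, glass up: head centre within 8 mm of the pocket's middle, underside within 3.5 mm of its floor, within 0.15 rad of square and 0.1 rad of level; its glass is pushed in by more than 4 of its 6 mm; the lever is back up (under 0.05 rad) (horizontal distance between filter_head and press_pocket below 0.008 m and z of filter_head in the frame of press_pocket below 0.0125 m and angle between the x axis of filter_head and the x axis of press_pocket, either way round below 0.15 rad and angle between filter_head's own z axis and vertical below 0.1 rad and value of joint lever below 0.05 rad and value of joint glass above 0.004 m and linear speed of filter below 0.02 m/s and angular speed of filter below 0.2 rad/s); the robot touches nothing.
It fails at once if another loose thing (stopwatch, chart weight, sextant or parallel rule) is moved by more than 30 mm (distance of any of stopwatch, chart_weight, sextant, parallel_rule from where it was at the start of the episode above 0.03 m).
It also fails if it takes over 67 s, if anything falls off the work surface, if the arm or the gripper's body presses on something with over 40 N, if the wrist force passes 120 N, or if a joint passes its speed limit or range.

## Working session

There is one attempt and no reset: what is moved stays moved. The work goes in short steps, Python scripts to look and compute and a tool call to move; the robot and the scene stay as the last step left them, time stands still between calls to the robot, and variables do not carry over. Pictures are saved under pics/ and viewed, about 8 in all and at most 12, crops included, and the job is handed in when it is done.

Besides the shell and the picture viewer there is one more tool, called as name(argument=value, ...), one argument or row to a line, values as JSON. move_arm: Moves the arm, as the interface text tells. Its arguments: {"type":"object","properties":{"steps":{"type":"array"},"hand":{"type":"number"},"squeeze":{"type":"number"}},"required":["steps"]}

```bash
mkdir -p pics
cat > h.py <<'E'
from cell import env
import numpy as np, cv2
from scipy.spatial.transform import Rotation as R
def shot(n):
    o=env.get_obs(); p,d=env.read_camera(n); return o,p,d
def cam(n,o=None):
    c=env.calibration(n); K=np.array(c["intrinsics"])
    if "mount" in c:
        T=np.eye(4); T[:3,:3]=R.from_euler('xyz',o["tool_rot"],degrees=True).as_matrix(); T[:3,3]=o["tool_pos"]
        return K,T@np.array(c["mount"]),c
    T=np.eye(4); q=np.array(c["orientation"])
    T[:3,:3]=q if q.shape==(3,3) else R.from_euler('xyz',q,degrees=True).as_matrix() 
    T[:3,3]=c["position"]; return K,T,c
def pts(uv,z,K,T):
    uv=np.asarray(uv,float).reshape(-1,2); z=np.asarray(z).reshape(-1)
    x=(uv[:,0]-K[0,2])/K[0,0]*z; y=(uv[:,1]-K[1,2])/K[1,1]*z
    return np.c_[x,-y,-z]@T[:3,:3].T+T[:3,3]
def cloud(d,K,T,mask=None):
    m=d>0
    if mask is not None: m&=mask
    v,u=np.nonzero(m); return pts(np.c_[u,v],d[v,u],K,T),np.c_[u,v]
def save(n,p): cv2.imwrite('pics/'+n+'.png',cv2.cvtColor(p,cv2.COLOR_RGB2BGR))
E
python3 - <<'E'
from h import *
print(env.get_obs())
for n in ["scene","side","wrist"]:
    print(n,env.calibration(n))
    o,p,d=shot(n); save(n+'0',p); K,T,c=cam(n,o)
    np.savez(''+n+'0.npz',p=p,d=d,K=K,T=T)
    for q in ["filter","filter_head","filter_handle","press_grip","press_foot","lever","sextant","glass"]:
        for r in env.cut_out(n,q)[:1]:
            P,_=cloud(d,K,T,r["region"])
            print(q,round(r["conf"],2),np.round(r["uv"]),r["region"].sum(),np.round(np.median(P,0),3) if len(P) else '')
E
cd pics; python3 -c "
import cv2,numpy as np
cv2.imwrite('a.png',cv2.resize(np.vstack([cv2.imread('scene0.png')]),(784,588)))"
```

```text
{'time_s': 0.0, 'qpos': array([-72.47218601,  18.43996668,  -4.01469506,  83.17522812,
         1.29634118,  78.54227858,  -3.26008393]), 'joint_velocities': array([-0.05511116,  0.03067949, -0.0393848 , -0.13519376, -0.00897894,
        0.10408494,  0.09164566]), 'effort': array([-3.68707042e-04, -4.91285634e+01, -4.04180121e-01, -3.12533498e+01,
       -6.39615557e-02,  4.36364359e-02,  1.71364682e-04]), 'tool_pos': array([0.18690795, 0.62197226, 0.22944828]), 'tool_rot': array([-1.79887844e+02,  7.42885681e-03,  1.63281340e+02]), 'force': array([-0.53303194,  0.35379941, -1.30191546]), 'wrist_torque': array([ 0.03105523,  0.02466906, -0.00404672]), 'grip_width': 0.08691794607581198}
scene {'intrinsics': array([[443.35770145,   0.        , 282.70506421],
       [  0.        , 443.35770145, 211.51427054],
       [  0.        ,   0.        ,   1.        ]]), 'position': array([1.36534015, 0.73419134, 0.94268827]), 'orientation': array([ 54.02252429,  -0.33335857, 130.17969643])}
filter 0.57 [340. 288.] 641 [0.584 0.283 0.032]
filter_head 0.61 [333. 287.] 552 [0.587 0.283 0.032]
filte
[... 848 characters left out ...]
794 [ 0.6   -0.216  0.152]
lever 0.9 [360. 224.] 725 [ 0.6   -0.208  0.159]
sextant 0.93 [334. 189.] 401 [ 0.74  -0.019  0.037]
glass 0.63 [235. 183.] 80 [0.591 0.275 0.036]
wrist {'intrinsics': array([[290.22124616,   0.        , 281.89925269],
       [  0.        , 290.22124616, 204.05876135],
       [  0.        ,   0.        ,   1.        ]]), 'mount': array([[-5.63425004e-05,  9.63199732e-01,  2.68786668e-01,
         7.46306887e-02],
       [ 9.99999437e-01, -2.30491189e-04,  1.03558529e-03,
        -7.79911860e-06],
       [ 1.05942843e-03,  2.68786575e-01, -9.63199177e-01,
        -1.54090942e-01],
       [ 0.00000000e+00,  0.00000000e+00,  0.00000000e+00,
         1.00000000e+00]])}
```

View pics/a.png

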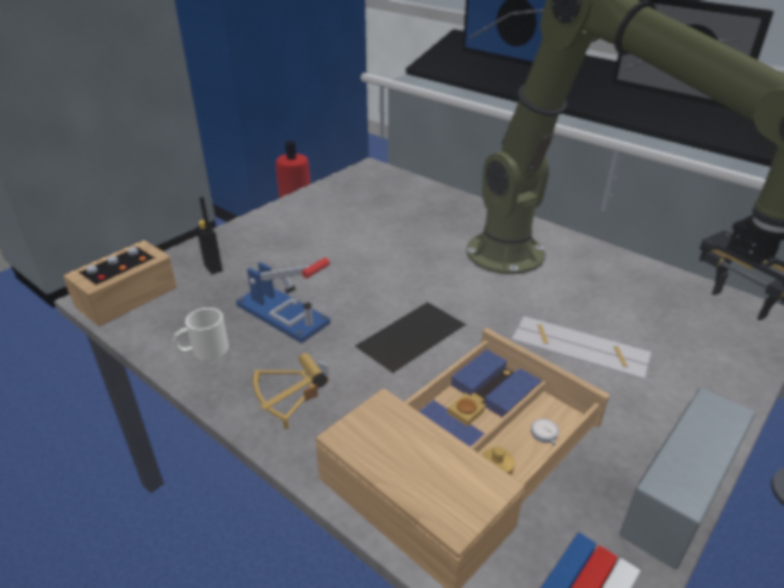

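View pics/side0.png

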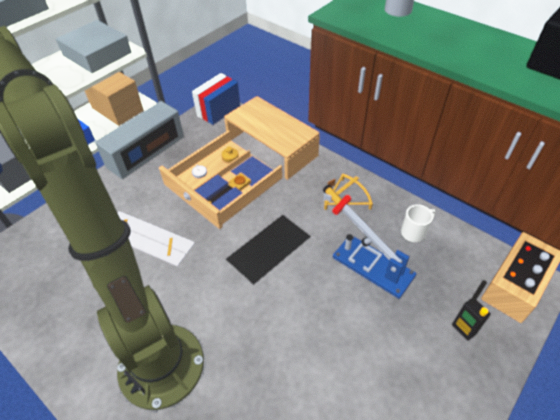

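Scene view (784×588): the drawer with the amber head is at about (466,406), the mat at (410,335), the press at (285,300), the sextant at (290,390) and the rule at (580,345). Side view agrees: the head is at (237,183) with the handle towards the front button, the press at (370,255) and the red grip at (343,205). Next I move over the drawer for a wrist view.

move_arm(
  steps=[
    [[-0.04,-0.02,-0.01],0],
    [[-0.08,-0.04,-0.02],0],
    [[-0.12,-0.06,-0.03],0],
    [[-0.16,-0.08,-0.03],0],
    [[-0.2,-0.095,-0.03],0],
    [[-0.24,-0.115,-0.03],0],
    [[-0.28,-0.13,-0.03],0],
    [[-0.32,-0.15,-0.03],0],
    [[-0.36,-0.17,-0.03],0],
    [[-0.4,-0.19,-0.03],0],
    [[-0.44,-0.205,-0.03],0],
    [[-0.465,-0.218,-0.02],0],
    [[-0.465,-0.218,-0.02],0],
    [[-0.465,-0.218,-0.02],0],
  ],
  hand=-1,
)

```text
time_s: 3.1
tool_pos: [0.5689, 0.2813, 0.2507]
tool_rot: [180.0, -0.0, 163.4]
force: [-0.2, 0.4, -1.3]
grip_width: 0.0868
```

Run:
```python
from h import *
o,p,d=shot("wrist"); save('w1',p); K,T,c=cam("wrist",o)
print(o["tool_pos"],o["tool_rot"],o["time_s"])
np.savez('w1.npz',p=p,d=d,K=K,T=T)
for q in ["filter","filter_head","filter_handle","glass"]:
    for r in env.cut_out("wrist",q)[:1]:
        P,_=cloud(d,K,T,r["region"]); np.save('reg_'+q,r["region"])
        rect=cv2.minAreaRect(P[:,:2].astype(np.float32)*1000)
        print(q,round(r["conf"],2),np.round(r["uv"]),r["region"].sum(),np.round(np.median(P,0),3),rect, np.percentile(P[:,2],[5,50,95]))
# press from scene/side clouds
for n in ["scene","side"]:
    f=np.load(n+'0.npz'); P,uv=cloud(f['d'],f['K'],f['T']); col=f['p'][uv[:,1],uv[:,0]].astype(int)
    blue=(col[:,2]>col[:,0]+25)&(P[:,1]<-0.1)&(P[:,1]>-0.5)&(P[:,0]>.4)&(P[:,0]<.8)&(P[:,2]>0.005)&(P[:,2]<.04)
    B=P[blue]; print(n,blue.sum(),cv2.minAreaRect(B[:,:2].astype(np.float32)*1000),np.percentile(B[:,2],[5,50,95]))
```

```text
[0.56886454 0.28125881 0.25070322] [ 1.79952033e+02 -4.79935621e-02  1.63354117e+02] 3.1
filter 0.59 [274. 174.] 3632 [0.557 0.283 0.033] ((535.8484497070312, 279.8817138671875), (55.9765739440918, 186.75607299804688), 87.2214584350586) [0.03071021 0.03315256 0.03848734]
filter_head 0.74 [278. 177.] 3431 [0.56  0.283 0.033] ((537.6984252929688, 276.0830993652344), (184.1607208251953, 55.69132995605469), 0.5060094594955444) [0.03144357 0.03320682 0.03852314]
filter_handle 0.96 [273. 175.] 3500 [0.557 0.283 0.033] ((532.7515869140625, 282.1834716796875), (51.33580017089844, 180.572998046875), 86.25625610351562) [0.03124426 0.03317978 0.03851167]
glass 0.96 [285. 202.] 726 [0.594 0.279 0.038] ((595.4347534179688, 277.90985107421875), (38.49853515625, 41.00786209106445), 25.900907516479492) [0.03203284 0.03794188 0.0393824 ]
scene 1083 ((613.3186645507812, -260.80743408203125), (104.55746459960938, 238.2786865234375), 0.5842409729957581) [0.00938513 0.01901881 0.02770287]
side 1966 ((609.5364379882812, -265.3465576171875), (112.23686218261719, 235.0749053955078), 1.0342340469360352) [0.01200351 0.01929771 0.02792435]
```

View pics/w1.png

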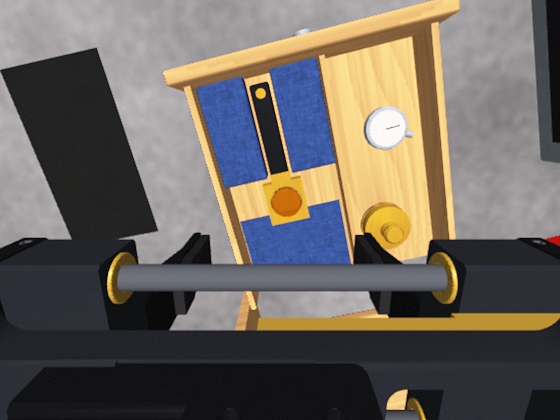

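The wrist view shows the amber glass at (286,202), with the handle running up to (261,93) between the blue blocks. The stopwatch is at (386,128), the weight at (387,225) and the mat at (80,150). Next I refine the filter axis, the chest edge and the press frame.

Run:
```python
from h import *
f=np.load('w1.npz'); p,d,K,T=[f[k] for k in('p','d','K','T')]
reg=np.load('reg_filter.npy')
P,uv=cloud(d,K,T,reg); col=p[uv[:,1],uv[:,0]].astype(int)
h=(col.max(1)<70); H=P[h][:,:2]; m=H.mean(0); vx=np.linalg.svd(H-m,full_matrices=0)[2][0]; vx*=np.sign(vx[0])
print('handle',m,'yaw',np.degrees(np.arctan2(vx[1],vx[0])),'extent',((H-m)@vx).min(),((H-m)@vx).max())
g=np.load('reg_glass.npy'); G,_=cloud(d,K,T,g); G=G[G[:,2]>.036]; c=(G.min(0)+G.max(0))[:2]/2; print('glass',c,'yaw2',np.degrees(np.arctan2(*(c-m)[::-1])))
A,uvA=cloud(d,K,T); 
# scene cloud: chest edge
s=np.load('scene0.npz'); S,_=cloud(s['d'],s['K'],s['T'])
C=S[(S[:,2]>.105)&(S[:,2]<.125)&(S[:,1]>.1)&(S[:,1]<.55)&(S[:,0]>.55)]
print('chest',cv2.minAreaRect(C[:,:2].astype(np.float32)),np.percentile(C[:,0],[1,5]))
# mat from wrist + scene
for n,(PP,UV,pp) in {'w':(A,uvA,p),'s':(S,_,s['p'])}.items():
    cc=pp[UV[:,1],UV[:,0]].astype(int); k=(cc.max(1)<50)&(abs(PP[:,2])<.012)&(PP[:,0]>.35)&(PP[:,0]<.8)&(PP[:,1]>-.15)&(PP[:,1]<.2)
    print('mat',n,k.sum(),cv2.minAreaRect(PP[k][:,:2].astype(np.float32)))
```

```text
handle [0.50061888 0.28495094] yaw -3.612603877777793 extent -0.0552514559010348 0.05388610305836212
glass [0.5951892 0.2780961] yaw2 -4.1457842443420505
chest ((0.8227368593215942, 0.3250241279602051), (0.32179000973701477, 0.17435644567012787), 86.44902038574219) [0.7387835  0.74962401]
mat w 15953 ((0.46505165100097656, 0.028853725641965866), (0.13060328364372253, 0.24223315715789795), 84.8664321899414)
mat s 0 ((0.0, 0.0), (0.0, 0.0), 0.0)
```

move_arm(
  steps=[
    [[-0.012,0.002,0.02],-0.12],
    [[-0.021,0.003,0.05],-0.222],
    [[-0.021,0.003,0.09],-0.222],
    [[-0.021,0.003,0.13],-0.222],
    [[-0.021,0.003,0.17],-0.222],
    [[-0.021,0.003,0.195],-0.222],
    [[-0.021,0.003,0.21],-0.222],
    [[-0.021,0.003,0.218],-0.222],
    [[-0.021,0.003,0.224],-0.222],
    [[-0.021,0.003,0.224],-0.222],
    [[-0.021,0.003,0.224],-0.222],
  ],
)

```text
time_s: 4.72
tool_pos: [0.5912, 0.2771, 0.0274]
tool_rot: [180.0, 0.1, 176.0]
force: [-0.5, 0.4, 0.4]
grip_width: 0.0874
```

move_arm(
  steps=[
    [[0,0,0],0],
    [[0,0,0],0],
    [[0,0,0],0],
    [[0,0,0],0],
    [[0,0,0],0],
    [[0,0,0],0],
    [[0,0,0],0],
    [[0,0,0],0],
  ],
  hand=1,
  squeeze=25,
)

```text
time_s: 5.72
tool_pos: [0.5907, 0.2771, 0.0267]
tool_rot: [180.0, 0.0, 176.0]
force: [0.0, 1.6, -0.1]
grip_width: 0.0522
```

move_arm(
  steps=[
    [[0,0,-0.015],0],
    [[0,0,-0.04],0],
    [[0,0,-0.08],0],
    [[0,0,-0.115],0],
    [[0,-0.01,-0.13],0],
    [[0.002,-0.04,-0.135],0],
    [[0.006,-0.08,-0.135],0],
    [[0.012,-0.12,-0.135],0],
    [[0.018,-0.16,-0.135],0],
    [[0.022,-0.2,-0.135],0],
    [[0.025,-0.235,-0.13],0],
    [[0.0255,-0.2514,-0.11],0],
    [[0.0255,-0.2514,-0.075],0],
    [[0.0255,-0.2514,-0.04],0],
    [[0.0255,-0.2514,-0.015],0],
    [[0.0255,-0.2514,0],0],
    [[0.0255,-0.2514,0.008],0],
    [[0.0255,-0.2514,0.012],0],
    [[0.0255,-0.2514,0.012],0],
    [[0.0255,-0.2514,0.012],0],
  ],
)

```text
time_s: 8.22
tool_pos: [0.5483, 0.0279, 0.0153]
tool_rot: [180.0, 0.1, 176.0]
force: [-0.4, -0.1, -1.7]
grip_width: 0.0519
```

move_arm(
  steps=[
    [[0,0,0],0],
    [[0,0,0],0],
    [[0,0,0],0],
    [[0,0,-0.005],0],
    [[0,0,-0.03],0],
    [[0,0,-0.07],0],
    [[0,0,-0.115],0],
    [[0,0,-0.16],0],
    [[0,-0.005,-0.205],0],
    [[-0.004,-0.03,-0.24],0],
    [[-0.012,-0.07,-0.255],0],
    [[-0.018,-0.11,-0.255],0],
    [[-0.022,-0.15,-0.255],0],
    [[-0.028,-0.19,-0.255],0],
    [[-0.035,-0.23,-0.255],0],
    [[-0.042,-0.265,-0.255],0],
    [[-0.042,-0.286,-0.255],0],
    [[-0.042,-0.286,-0.255],0],
    [[-0.042,-0.286,-0.255],0],
  ],
  hand=-1,
)

```text
time_s: 10.6
tool_pos: [0.5699, -0.259, 0.2696]
tool_rot: [179.9, 0.0, 176.1]
force: [0.6, -0.3, 0.1]
grip_width: 0.0868
```

Run:
```python
from h import *
o,p,d=shot("wrist"); save('w2',p); K,T,c=cam("wrist",o)
print(o["tool_pos"],o["tool_rot"],o["time_s"])
np.savez('w2.npz',p=p,d=d,K=K,T=T)
P,uv=cloud(d,K,T); col=p[uv[:,1],uv[:,0]].astype(int)
box=(P[:,0]>.4)&(P[:,0]<.8)&(P[:,1]<-.1)&(P[:,1]>-.5)
b=box&(col[:,2]>col[:,0]+25)
for lo,hi in [(.012,.024),(.025,.033)]:
    k=b&(P[:,2]>lo)&(P[:,2]<hi); B=P[k]; print(lo,k.sum(),cv2.minAreaRect(B[:,:2].astype(np.float32)*1000),np.median(B[:,2]))
# pocket walls: anything at height 0.026-0.033 
k=box&(P[:,2]>.026)&(P[:,2]<.032); print('walls',k.sum(),np.round(np.percentile(P[k],[2,50,98],axis=0),3))
r=box&(col[:,0]>120)&(col[:,1]<70)&(col[:,2]<80); Rr=P[r]; print('red',r.sum(),cv2.minAreaRect(Rr[:,:2].astype(np.float32)*1000),np.percentile(Rr[:,2],[5,50,95]))
for q in ["filter","filter_handle"]:
    for x in env.cut_out("wrist",q)[:1]:
        Q,_=cloud(d,K,T,x["region"]); print(q,x["conf"],x["uv"],np.median(Q,0))
# top-down height map for viewing
H=np.zeros((500,500,3),np.uint8)
S=P[box]; C=p[uv[box][:,1],uv[box][:,0]]
o_=np.argsort(S[:,2]); S=S[o_];C=C[o_]
k=S[:,2]<.06; S=S[k];C=C[k]
iy=((-.13-S[:,1])/.0005).astype(int); ix=((S[:,0]-.48)/.0005).astype(int)
```

```text
[ 0.56993653 -0.25900421  0.26959165] [1.79931661e+02 7.01322490e-03 1.76073697e+02] 10.6
0.012 6469 ((607.515869140625, -263.6549377441406), (99.4624252319336, 234.20558166503906), 1.6904560327529907) 0.019861798289444843
0.025 164 ((597.935302734375, -275.5069580078125), (194.29669189453125, 59.00343322753906), 88.19542694091797) 0.02866942074512349
walls 657 [[ 0.57  -0.331  0.026]
 [ 0.601 -0.255  0.029]
 [ 0.796 -0.128  0.031]]
red 1000 ((594.1466674804688, -130.94317626953125), (49.23346710205078, 20.607791900634766), 1.083846092224121) [0.19463266 0.20339113 0.20628121]
filter 0.86 [489.9, 115.2] [0.50618721 0.02638927 0.0196632 ]
filter_handle 0.59 [492.5, 119.1] [0.50775787 0.02632755 0.01964979]
```

View pics/w2.png

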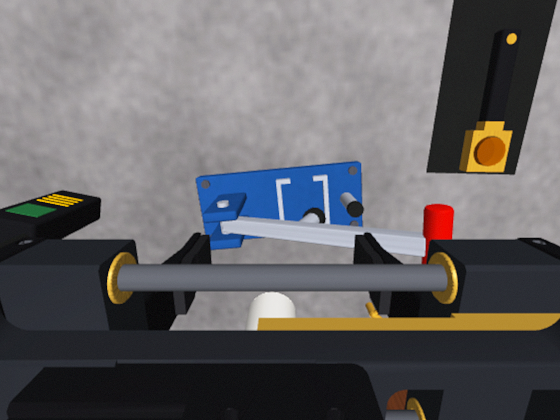

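The wrist view shows the base at (200–360,165–240) with the hinge on the left (-y). The pocket's pale walls are at columns 280 and 323, with the gap facing up (-x). The red grip is at (438,225) and the filter lies on the mat with its head at (488,150). Next I fit the pocket walls and the filter.

```bash
python3 - <<'E'
from h import *
f=np.load('w2.npz'); p,d,K,T=[f[k] for k in('p','d','K','T')]
P,uv=cloud(d,K,T); col=p[uv[:,1],uv[:,0]].astype(int)
k=(P[:,0]>.54)&(P[:,0]<.68)&(P[:,1]<-.19)&(P[:,1]>-.32)&(P[:,2]>.0255)&(P[:,2]<.0315)&(np.ptp(col,axis=1)<45)&(col.min(1)>130)
W=P[k]; print(len(W))
for s in (-1,1):
    w=W[(W[:,1]+.255)*s>.022]; w=w[w[:,0]>.588]
    q=np.polyfit(w[:,0],w[:,1],1); r=w[:,1]-np.polyval(q,w[:,0]); print(s,len(w),'yaw',np.degrees(np.arctan(q[0])),'y at x=.61',np.polyval(q,.61),'std',r.std(),'xrange',w[:,0].min(),w[:,0].max(),np.percentile(w[:,1],[2,98]))
lip=W[(abs(W[:,1]+.252)<.03)&(abs(W[:,1]+.252)>.014)&(W[:,0]<.60)]; print('lip x',np.percentile(lip[:,0],[2,50,98]),np.percentile(lip[:,1],[2,98]),len(lip))
# base edges
b=(P[:,0]>.5)&(P[:,0]<.7)&(P[:,1]<-.13)&(P[:,1]>-.42)&(col[:,2]>col[:,0]+25)&(P[:,2]>.014)&(P[:,2]<.024)
B=P[b]; ys=np.arange(-.37,-.16,.006); e=np.array([[y,B[abs(B[:,1]-y)<.003][:,0].min()] for y in ys]); q=np.polyfit(e[:,0],e[:,1],1); print('front edge yaw',-np.degrees(np.arctan(q[0])),'x at y=-.255',np.polyval(q,-.255))
print('base y ext',np.percentile(B[:,1],[.5,99.5]))
# pillar / lever line
L=(P[:,2]>.09)&(P[:,2]<.2)&(P[:,1]<-.12)&(P[:,1]>-.36)&(P[:,0]>.55)&(P[:,0]<.68)&(np.ptp(col,axis=1)<40)&(col.min(1)>100)
Lv=P[L]; q=np.polyfit(Lv[:,1],Lv[:,0],1); print('lever yaw',-np.degrees(np.arctan(q[0])),'x at y=-.255',np.polyval(q,-.255),len(Lv))
# filter
r=env.cut_out("wrist","filter")[0]["region"]; Q,u=cloud(d,K,T,r); c=p[u[:,1],u[:,0]].astype(int)
h=c.max(1)<70; h&=Q[:,2]>.013; Hh=Q[h][:,:2]; m=Hh.mean(0); vx=np.linalg.svd(Hh-m,full_matrices=0)[2][0]; vx*=np.sign(vx[0])
print('handle',m,np.degrees(np.arctan2(vx[1],vx[0])),((Hh-m)@vx).min(),((Hh-m)@vx).max())
g=Q[(Q[:,2]>.0225)]; print('glass',(g.min(0)+g.max(0))/2,np.ptp(g,axis=0),np.median(g[:,2]))
E
python3 -c "
import cv2
a=cv2.imread('pics/w2.png')[150:260,190:380]; cv2.imwrite('pics/w2c.png',cv2.resize(a,None,fx=4,fy=4,interpolation=cv2.INTER_CUBIC))"
```

```text
436Traceback (most recent call last):
  File "<stdin>", line 8, in <module>
    raise TypeError("expected non-empty vector for x")
TypeError: expected non-empty vector for x
```

View pics/w2c.png

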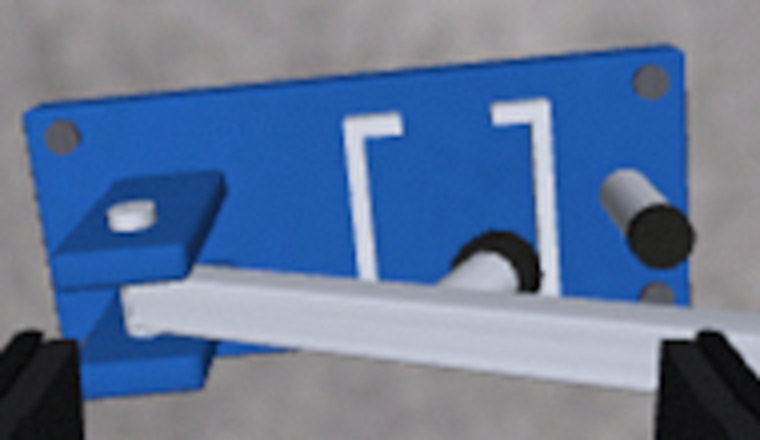

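Run:
```python
from h import *
f=np.load('w2.npz'); p,d,K,T=[f[k] for k in('p','d','K','T')]
def plane(uv,z):
    a=pts(uv,np.ones(len(uv)),K,T)-T[:3,3]; s=(z-T[2,3])/a[:,2]; return T[:3,3]+a*s[:,None]
crop=np.array([[344,120],[550,102],[366,137],[534,122],[360,278],[378,278],[542,293],[558,293],[402,125],[490,110]])
print(np.round(plane(crop/4+[190,150],.029),4))
print('base',np.round(plane(np.array([[28,108],[682,50]])/4+[190,150],.020),4))
P,uv=cloud(d,K,T); col=p[uv[:,1],uv[:,0]].astype(int)
k=(P[:,0]>.54)&(P[:,0]<.68)&(P[:,1]<-.19)&(P[:,1]>-.32)&(P[:,2]>.0255)&(P[:,2]<.0315)&(np.ptp(col,axis=1)<45)&(col.min(1)>130)
W=P[k]; mid=np.median(W[:,1]); print(mid,np.percentile(W,[1,99],axis=0))
for s in (-1,1):
    w=W[(W[:,1]+.253)*s>.022]; w=w[(w[:,0]>.583)]
    if len(w)>9:
        q=np.polyfit(w[:,0],w[:,1],1); print(s,len(w),'yaw',np.degrees(np.arctan(q[0])),'y at .6',np.polyval(q,.6),'x',w[:,0].min(),w[:,0].max())
b=(P[:,0]>.5)&(P[:,0]<.7)&(P[:,1]<-.13)&(P[:,1]>-.42)&(col[:,2]>col[:,0]+25)&(P[:,2]>.014)&(P[:,2]<.024)
B=P[b]; ys=np.arange(-.36,-.17,.006); e=np.array([[y,B[abs(B[:,1]-y)<.003][:,0].min()] for y in ys]); q=np.polyfit(e[:,0],e[:,1],1); print('front edge yaw',-np.degrees(np.arctan(q[0])),'x at y=-.255',np.polyval(q,-.255))
L=(P[:,2]>.1)&(P[:,2]<.2)&(P[:,1]<-.15)&(P[:,1]>-.33)&(P[:,0]>.58)&(P[:,0]<.65)&(np.ptp(col,axis=1)<40)&(col.min(1)>100)
Lv=P[L]; q=np.polyfit(Lv[:,1],Lv[:,0],1); print('lever yaw',-np.degrees(np.arctan(q[0])),'x at y=-.255',np.polyval(q,-.255),len(Lv))
r=env.cut_out("wrist","filter")[0]["region"]; Q,u=cloud(d,K,T,r); c=p[u[:,1],u[:,0]].astype(int)
h=(c.max(1)<70)&(Q[:,2]>.013); Hh=Q[h][:,:2]; m=Hh.mean(0); vx=np.linalg.svd(Hh-m,full_matrices=0)[2][0]; vx*=np.sign(vx[0])
print('handle',m,np.degrees(np.arctan2(vx[1],vx[0])),((Hh-m)@vx).min(),((Hh-m)@vx).max())
g=Q[(Q[:,2]>.0225)]; print('glass',(g.min(0)+g.max(0))/2,np.ptp(g,axis=0),np.median(g[:,2]))
```

```text
[[ 0.5704 -0.267   0.029 ]
 [ 0.569  -0.196   0.029 ]
 [ 0.5769 -0.2599  0.029 ]
 [ 0.5756 -0.2017  0.029 ]
 [ 0.6281 -0.2656  0.029 ]
 [ 0.6285 -0.2591  0.029 ]
 [ 0.6382 -0.2007  0.029 ]
 [ 0.6386 -0.1949  0.029 ]
 [ 0.5735 -0.2472  0.029 ]
 [ 0.5704 -0.2167  0.029 ]]
base [[ 0.5602 -0.3779  0.02  ]
 [ 0.5556 -0.1484  0.02  ]]
-0.20968192585511608 [[ 0.56938417 -0.26714388  0.02642234]
 [ 0.6377317  -0.19652154  0.03078996]]
1 154 yaw 1.3597489806149545 y at .6 -0.19955568804893759 x 0.5831464634312944 0.6401173776077185
front edge yaw 1.4625211527616466 x at y=-.255 0.5579935923027574
lever yaw 1.9612772685523225 x at y=-.255 0.6052573535837333 3417
handle [0.45851685 0.0311602 ] -4.758370890215926 -0.0563117153672498 0.1218334323978475
glass [0.49543686 0.02632528 0.02464941] [0.15254948 0.03835977 0.00423166] 0.02481517538115746
```

Run:
```python
from h import *
f=np.load('w2.npz'); p,d,K,T=[f[k] for k in('p','d','K','T')]
P,uv=cloud(d,K,T); col=p[uv[:,1],uv[:,0]].astype(int)
m=(P[:,0]>.35)&(P[:,0]<.62)&(P[:,1]>-.03)&(P[:,1]<.09)
top=m&(P[:,2]>.0145)&(P[:,2]<.03)
hd=P[top&(P[:,0]<.515)]; hx=P[top&(P[:,0]>.53)]
ctr=[]
for x in np.arange(.41,.51,.008):
    w=hd[abs(hd[:,0]-x)<.004]; 
    if len(w)>4: ctr.append([x,(w[:,1].min()+w[:,1].max())/2,np.ptp(w[:,1])])
ctr=np.array(ctr); print(np.round(ctr,4)); q=np.polyfit(ctr[:,0],ctr[:,1],1); print('yaw',np.degrees(np.arctan(q[0])),np.polyval(q,[.46,.553]),'xmin',hd[:,0].min())
print('head rect',cv2.minAreaRect(hx[:,:2].astype(np.float32)*1000),np.median(hx[:,2]))
am=m&(col[:,0]>120)&(col[:,1]<110)&(col[:,2]<60)&(P[:,2]>.02); g=P[am]; print('glass',len(g),(g.min(0)+g.max(0))/2,np.ptp(g,axis=0))
```

```text
[[0.41   0.0365 0.025 ]
 [0.418  0.0365 0.0244]
 [0.426  0.0355 0.0252]
 [0.434  0.0356 0.0243]
 [0.442  0.0346 0.0251]
 [0.45   0.0337 0.0245]
 [0.458  0.0333 0.0246]
 [0.466  0.0329 0.0244]
 [0.474  0.032  0.0244]
 [0.482  0.0318 0.0243]
 [0.49   0.031  0.0249]
 [0.498  0.0296 0.0237]
 [0.506  0.0298 0.0254]]
yaw -4.323831605016674 [0.03314913 0.02611752] xmin 0.4018846082953208
head rect ((554.8863525390625, 26.610252380371094), (54.051937103271484, 52.00355529785156), 85.69020080566406) 0.020884849540976774
glass 617 [0.49061024 0.02341058 0.02340373] [0.15978748 0.04418916 0.00672302]
```

move_arm(
  steps=[
    [[0.02,0.04,0],0],
    [[0.04,0.08,0],0],
    [[0.06,0.12,0],0],
    [[0.08,0.16,0],0],
    [[0.1,0.2,0.02],0],
    [[0.115,0.24,0.05],0],
    [[0.1268,0.27,0.085],0],
    [[0.1268,0.2843,0.12],0],
    [[0.1268,0.2843,0.16],0],
    [[0.1268,0.2843,0.2],0],
    [[0.1268,0.2843,0.228],0],
    [[0.1268,0.2843,0.243],0],
    [[0.1268,0.2843,0.251],0],
    [[0.1268,0.2843,0.2555],0],
    [[0.1268,0.2843,0.2555],0],
    [[0.1268,0.2843,0.2555],0],
  ],
)

```text
time_s: 12.8
tool_pos: [0.4636, 0.0321, 0.0148]
tool_rot: [180.0, 0.1, 176.0]
force: [0.8, 0.6, 0.1]
grip_width: 0.0867
```

move_arm(
  steps=[
    [[0,0,0],0],
    [[0,0,0],0],
    [[0,0,0],0],
    [[0,0,0],0],
    [[0,0,0],0],
    [[0,0,0],0],
    [[0,0,0],0],
    [[0,0,0],0],
    [[0,0,0],0],
    [[0,0,0],0],
  ],
  hand=1,
  squeeze=55,
)

```text
time_s: 14.05
tool_pos: [0.463, 0.0321, 0.0141]
tool_rot: [180.0, 0.0, 176.0]
force: [0.8, -0.6, -0.8]
grip_width: 0.0234
```

move_arm(
  steps=[
    [[0,0,-0.01],0],
    [[0,0,-0.03],0],
    [[0,0,-0.05],0],
    [[0.01,-0.015,-0.061],-0.01],
    [[0.02,-0.04,-0.061],-0.025],
    [[0.03,-0.075,-0.061],-0.045],
    [[0.0367,-0.11,-0.061],-0.065],
    [[0.0367,-0.15,-0.061],-0.085],
    [[0.0367,-0.19,-0.061],-0.096],
    [[0.0367,-0.225,-0.061],-0.096],
    [[0.0367,-0.255,-0.061],-0.096],
    [[0.0367,-0.27,-0.061],-0.096],
    [[0.0367,-0.27,-0.061],-0.096],
    [[0.0367,-0.27,-0.061],-0.096],
  ],
)

```text
time_s: 15.8
tool_pos: [0.4075, -0.2339, 0.0751]
tool_rot: [180.0, -0.0, -178.5]
force: [-0.1, 0.2, -1.9]
grip_width: 0.0234
```

```bash
cat > m.py <<'E'
from h import *
import sys
def meas(tag):
    o,p,d=shot("wrist"); save(tag,p); K,T,c=cam("wrist",o); np.savez(tag+'.npz',p=p,d=d,K=K,T=T)
    print(o["tool_pos"],o["tool_rot"],o["time_s"],o["grip_width"])
    t=np.array(o["tool_pos"])
    P,uv=cloud(d,K,T); col=p[uv[:,1],uv[:,0]].astype(int)
    for q in ["glass","filter_head"]:
        for x in env.cut_out("wrist",q)[:1]:
            Q,_=cloud(d,K,T,x["region"]); Q=Q[(abs(Q[:,2]-np.median(Q[:,2]))<.01)]
            lo,hi=np.percentile(Q,[1,99],axis=0); A=np.c_[Q[:,:2],np.ones(len(Q))]; s=np.linalg.lstsq(A,Q[:,2],rcond=None)[0]
            print(q,round(x["conf"],2),x["uv"],len(Q),'mid',np.round((lo+hi)/2,4),'ext',np.round(hi-lo,4),'zmed',np.median(Q[:,2]),'slope',np.round(s[:2],3),'rel tcp',np.round((lo+hi)/2-t,4))
    return P,uv,col,p,d,K,T
E
python3 - <<'E'
from m import *
meas('w3')
E
```

```text
[ 0.40749013 -0.23385418  0.07507291] [ 1.79955631e+02 -1.11794497e-02 -1.78456498e+02] 15.8 0.023431933205968054
filter_head 0.7 [282.0, 216.6] 5987 mid [ 0.3953 -0.2347  0.08  ] ext [0.0966 0.0244 0.005 ] zmed 0.08086376283129831 slope [-0.002  0.   ] rel tcp [-0.0122 -0.0009  0.0049]
```

View pics/w3.png

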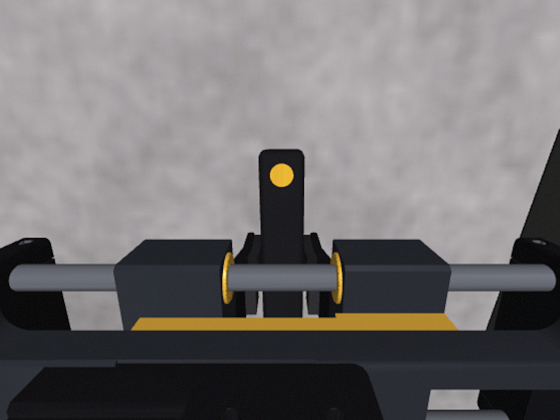

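The wrist view shows the handle clamped centrally, with its end screw at (282,175), and level (slope 0.002). The gripper hides the head, so I check it with the fixed cameras.

```bash
python3 - <<'E'
from h import *
for n in ["scene","side"]:
    o,p,d=shot(n); save(n+'1',p); K,T,c=cam(n)
    P,uv=cloud(d,K,T); col=p[uv[:,1],uv[:,0]].astype(int)
    k=(P[:,0]>.44)&(P[:,0]<.56)&(abs(P[:,1]+.232)<.05)&(P[:,2]>.05)&(P[:,2]<.1)&(col[:,0]>col[:,2]+40)
    Q=P[k]; print(n,len(Q),np.round(np.percentile(Q,[3,50,97],axis=0),4))
    for q in ["glass","filter_head"]:
        for x in env.cut_out(n,q)[:1]:
            Q,_=cloud(d,K,T,x["region"]); print(q,round(x["conf"],2),x["uv"],len(Q),np.round(np.percentile(Q,[5,50,95],axis=0),4).tolist())
    # mount/pocket in this cam: pale walls
    k=(P[:,0]>.55)&(P[:,0]<.66)&(P[:,1]<-.185)&(P[:,1]>-.28)&(P[:,2]>.025)&(P[:,2]<.032)&(np.ptp(col,axis=1)<50)&(col.min(1)>110)
    if k.sum(): print('walls',k.sum(),np.round(np.percentile(P[k],[2,98],axis=0),4).tolist())
E
python3 -c "
import cv2,numpy as np
a=cv2.imread('pics/side1.png')[170:330,270:470]; b=cv2.imread('pics/scene1.png')[150:310,150:350]
cv2.imwrite('pics/c1.png',np.hstack([cv2.resize(x,(400,320),interpolation=cv2.INTER_CUBIC) for x in(a,b)]))"
```

```text
scene 175 [[ 0.4644 -0.2449  0.0682]
 [ 0.5065 -0.2208  0.0793]
 [ 0.5309 -0.203   0.0863]]
glass 0.62 [229.5, 198.6] 48 [[0.49, -0.2381, 0.0808], [0.505, -0.2244, 0.084], [0.5203, -0.2136, 0.087]]
filter_head 0.69 [232.0, 194.9] 319 [[0.381, -0.2487, 0.0596], [0.4897, -0.224, 0.078], [0.5309, -0.2032, 0.0863]]
walls 83 [[0.5758, -0.2679, 0.0253], [0.6507, -0.1942, 0.0314]]
side 46 [[ 0.4921 -0.2589  0.0702]
 [ 0.5121 -0.2546  0.079 ]
 [ 0.5242 -0.2458  0.0825]]
glass 0.66 [381.0, 263.7] 2514 [[0.5592, -0.3721, 0.0126], [0.5984, -0.289, 0.0218], [0.6433, -0.1927, 0.137]]
filter_head 0.5 [321.8, 300.8] 260 [[0.3458, -0.2575, 0.0666], [0.3768, -0.241, 0.0798], [0.5178, -0.2265, 0.0838]]
walls 108 [[0.5684, -0.2687, 0.0254], [0.6426, -0.1982, 0.0319]]
```

View pics/c1.png

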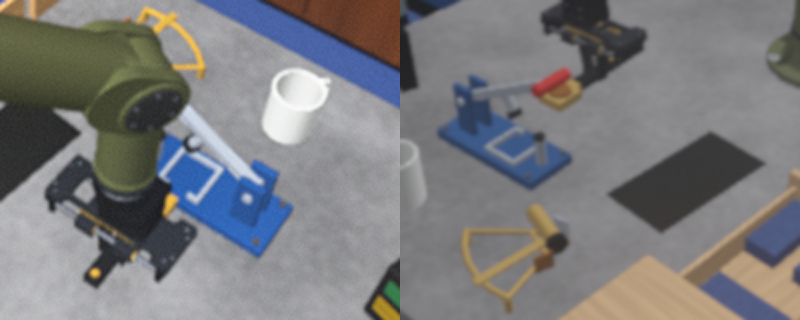

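The head looks level, below the lever's height and clear in front of the press (crop, right half, (558,93)). Next I go in low under the lever, then down.

move_arm(
  steps=[
    [[0,0,0.012],0],
    [[0,0,0.028],0],
    [[-0.02,-0.0005,0.028],0],
    [[-0.04,-0.001,0.028],0],
    [[-0.06,-0.0015,0.028],0],
    [[-0.08,-0.0019,0.028],0],
    [[-0.095,-0.0019,0.028],0],
    [[-0.105,-0.0019,0.028],0],
    [[-0.1096,-0.0019,0.028],0],
    [[-0.1096,-0.0019,0.028],0],
    [[-0.1096,-0.0019,0.028],0],
    [[-0.1096,-0.0019,0.031],0],
    [[-0.1096,-0.0019,0.034],0],
    [[-0.1096,-0.0019,0.037],0],
    [[-0.1096,-0.0019,0.04],0],
    [[-0.1096,-0.0019,0.0415],0],
    [[-0.1096,-0.0019,0.0415],0],
    [[-0.1096,-0.0019,0.0415],0],
  ],
)

```text
time_s: 18.5
tool_pos: [0.5172, -0.2338, 0.0336]
tool_rot: [180.0, 0.0, -178.5]
force: [0.8, -0.8, -0.5]
grip_width: 0.0234
```

```bash
python3 - <<'E'
from m import *
P,uv,col,p,d,K,T=meas('w4')
for n in ["scene","side"]:
    o,p,d=shot(n); save(n+'2',p)
print(env.get_obs()["force"],env.get_obs()["wrist_torque"])
E
python3 -c "
import cv2,numpy as np
a=cv2.imread('pics/side2.png')[190:290,310:435]; b=cv2.imread('pics/scene2.png')[160:260,160:285]
cv2.imwrite('pics/c2.png',np.hstack([cv2.resize(x,(400,320),interpolation=cv2.INTER_CUBIC) for x in(a,b)]))"
```

```text
[ 0.51724331 -0.23381114  0.03364981] [ 1.79999435e+02  1.34108795e-02 -1.78499459e+02] 18.5 0.023448348878094695
filter_head 0.55 [280.8, 215.8] 6014 mid [ 0.505  -0.2346  0.0384] ext [0.0966 0.0244 0.0051] zmed 0.03938713003463257 slope [-0.002  0.002] rel tcp [-0.0123 -0.0008  0.0048]
[ 0.34753267  0.2165486  -1.10546959] [ 0.00472565  0.11474645 -0.04121934]
```

View pics/c2.png

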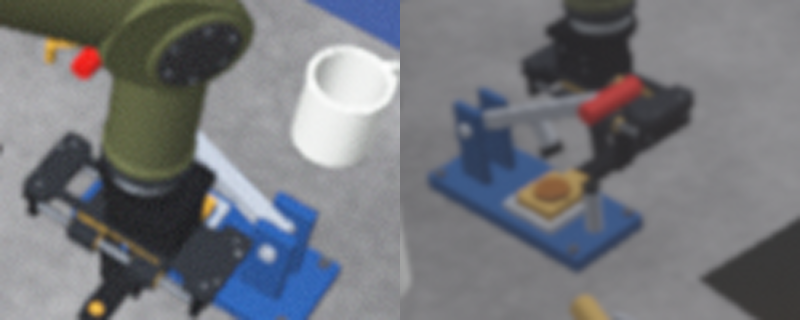

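Scene crop: the head sits inside the pale pocket at (550,190), lever raised and glass proud. Measured force is negligible, so the head went in freely. Next I lower the last bit, release and back off.

move_arm(
  steps=[
    [[0,0,0.001],0],
    [[0,0,0.002],0],
    [[0,0,0.002],0],
    [[0,0,0.002],0],
  ],
)

```text
time_s: 19.25
tool_pos: [0.5172, -0.2338, 0.0319]
tool_rot: [180.0, 0.0, -178.5]
force: [-1.4, 0.4, 3.3]
grip_width: 0.0233
```

move_arm(
  steps=[
    [[0,0,0],0],
    [[0,0,0],0],
    [[0,0,0],0],
    [[0,0,0],0],
    [[0,0,-0.01],0],
    [[0,0,-0.03],0],
    [[0,0,-0.06],0],
    [[0.02,0,-0.1],0],
    [[0.05,0,-0.14],0],
    [[0.07,0,-0.18],0],
    [[0.07,0,-0.22],0],
    [[0.06,0,-0.25],0],
    [[0.02,0,-0.26],0],
    [[-0.02,0,-0.26],0],
    [[-0.05,0,-0.26],0],
    [[-0.05,0,-0.26],0],
    [[-0.05,0,-0.26],0],
  ],
  hand=-1,
)

```text
time_s: 21.38
tool_pos: [0.5663, -0.2332, 0.2925]
tool_rot: [-180.0, 0.0, -178.6]
force: [-1.0, -1.4, 0.2]
grip_width: 0.0867
```

Run:
```python
from m import *
P,uv,col,p,d,K,T=meas('w5')
m=(P[:,0]>.44)&(P[:,0]<.66)&(abs(P[:,1]+.232)<.035)
yel=m&(col[:,0]>col[:,2]+50)&(P[:,2]>.032)&(P[:,2]<.05)
Y=P[yel]; print('brass',len(Y),np.round(np.percentile(Y,[1,50,99],axis=0),4).tolist())
hd=P[m&(P[:,0]<.56)&(P[:,2]>.028)&(P[:,2]<.045)&(col.max(1)<80)]
c=np.array([[x,(w[:,1].min()+w[:,1].max())/2] for x in np.arange(.47,.55,.008) for w in [hd[abs(hd[:,0]-x)<.004]] if len(w)>4])
q=np.polyfit(c[:,0],c[:,1],1); print('handle yaw',np.degrees(np.arctan(q[0])),'y at head',np.polyval(q,.608),'xmin',hd[:,0].min(),'z',np.median(hd[:,2]),'slope',np.polyfit(hd[:,0],hd[:,2],1)[0])
```

```text
[ 0.56634095 -0.23315338  0.29252517] [-1.79972421e+02  2.20675627e-02 -1.78556705e+02] 21.375 0.08674454698691662
filter_head 0.7 [282.2, 169.7] 2439 mid [ 0.5405 -0.2315  0.039 ] ext [0.1637 0.0484 0.0102] zmed 0.03811151944425667 slope [0.017 0.002] rel tcp [-0.0258  0.0016 -0.2535]
brass 1159 [[0.4642, -0.2565, 0.0342], [0.5926, -0.2341, 0.0386], [0.6264, -0.2054, 0.0443]]
handle yaw 2.1194047740535424 y at head -0.23059863002618392 xmin 0.456935237510772 z 0.03789618667905409 slope -0.000395442368795636
```

View pics/w5.png

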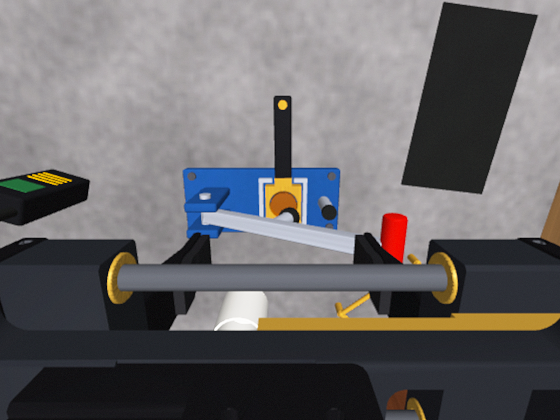

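The head is down in the pocket at (283,200) with the handle through the gap. The measured numbers agree: handle top 0.038, level, head centre about (0.608,-0.2305). Next I close the fingers and go above the red grip.

move_arm(
  steps=[
    [[0,0.01,0],0],
    [[-0.01,0.03,0],0],
    [[-0.02,0.06,0],0],
    [[-0.035,0.09,0],0],
    [[-0.0413,0.1025,0],0],
    [[-0.0413,0.1025,0.015],0],
    [[-0.0413,0.1025,0.035],0],
    [[-0.0413,0.1025,0.055],0],
    [[-0.0413,0.1025,0.0685],0],
    [[-0.0413,0.1025,0.0685],0],
    [[-0.0413,0.1025,0.0685],0],
  ],
  hand=1,
)

```text
time_s: 22.9
tool_pos: [0.6059, -0.1295, 0.2237]
tool_rot: [-180.0, 0.1, -178.5]
force: [0.8, -0.1, -0.1]
grip_width: 0.0003
```

```bash
python3 - <<'E'
from h import *
print(env.get_obs()['grip_width'],env.get_obs()['tool_pos'])
for n in ["scene","side"]:
    o,p,d=shot(n); save(n+'3',p); K,T,c=cam(n)
    P,uv=cloud(d,K,T); col=p[uv[:,1],uv[:,0]].astype(int)
    k=(P[:,0]>.53)&(P[:,0]<.68)&(P[:,1]<-.08)&(P[:,1]>-.18)&(P[:,2]>.15)&(col[:,0]>110)&(col[:,1]<80)&(col[:,2]<80)
    print(n,k.sum(),np.round(np.percentile(P[k],[3,50,97],axis=0),4).tolist())
E
python3 -c "
import cv2,numpy as np
a=cv2.imread('pics/side3.png')[150:275,290:440]; b=cv2.imread('pics/scene3.png')[120:245,140:290]
cv2.imwrite('pics/c3.png',np.hstack([cv2.resize(x,(400,333),interpolation=cv2.INTER_CUBIC) for x in(a,b)]))"
```

```text
0.00032573843082449967 [ 0.60591711 -0.12951161  0.22368513]
scene 116 [[0.5824, -0.1324, 0.192], [0.6132, -0.1237, 0.2013], [0.6444, -0.1173, 0.2114]]
side 111 [[0.5678, -0.1411, 0.1944], [0.5906, -0.1361, 0.2037], [0.6337, -0.1258, 0.2226]]
```

View pics/c3.png

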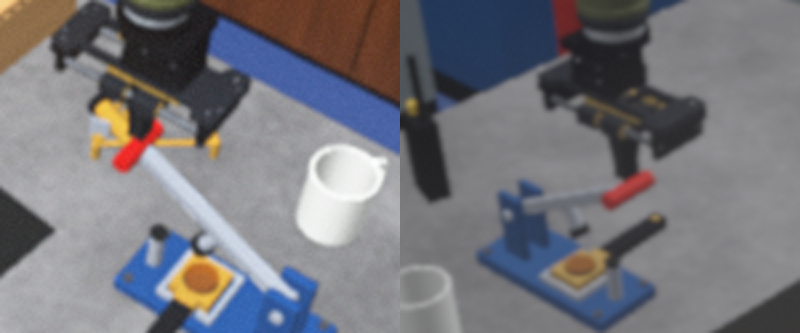

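Both views show the closed fingers just above the red bar, with the head seated in the pocket and the amber glass proud. Next I push down along the arc.

move_arm(
  steps=[
    [[0,0.001,0.01],0],
    [[0,0.006,0.02],0],
    [[0,0.011,0.03],0],
    [[0,0.015,0.041],0],
    [[0,0.019,0.052],0],
    [[0,0.022,0.063],0],
    [[0,0.0245,0.074],0],
    [[0,0.0265,0.085],0],
    [[0,0.028,0.096],0],
    [[0,0.0285,0.104],0],
    [[0,0.029,0.111],0],
    [[0,0.029,0.116],0],
    [[0,0.029,0.119],0],
    [[0,0.029,0.119],0],
    [[0,0.029,0.119],0],
  ],
)

```text
time_s: 24.88
tool_pos: [0.6058, -0.0955, 0.1047]
tool_rot: [179.7, 0.1, -178.3]
force: [-0.6, 6.6, 7.9]
grip_width: 0.0005
```

```bash
python3 - <<'E'
from h import *
for n in ["scene","side"]:
    o,p,d=shot(n); save(n+'4',p); K,T,c=cam(n)
    P,uv=cloud(d,K,T); col=p[uv[:,1],uv[:,0]].astype(int)
    k=(P[:,0]>.53)&(P[:,0]<.68)&(P[:,1]<-.05)&(P[:,1]>-.18)&(P[:,2]>.05)&(col[:,0]>110)&(col[:,1]<80)&(col[:,2]<80)
    print(n,k.sum(),np.round(np.percentile(P[k],[3,50,97],axis=0),4).tolist())
print(env.get_obs()['tool_pos'],env.get_obs()['force'])
E
python3 -c "
import cv2,numpy as np
a=cv2.imread('pics/side4.png')[150:275,290:440]; b=cv2.imread('pics/scene4.png')[120:245,140:290]
cv2.imwrite('pics/c4.png',np.hstack([cv2.resize(x,(400,333),interpolation=cv2.INTER_CUBIC) for x in(a,b)]))"
```

```text
scene 79 [[0.5793, -0.1316, 0.0812], [0.6223, -0.0946, 0.0913], [0.6437, -0.0887, 0.3285]]
side 86 [[0.5662, -0.1128, 0.0857], [0.586, -0.1067, 0.0934], [0.629, -0.0979, 0.1074]]
[ 0.60581772 -0.09554718  0.10471346] [-1.59733232  7.90376669  8.7081834 ]
```

View pics/c4.png

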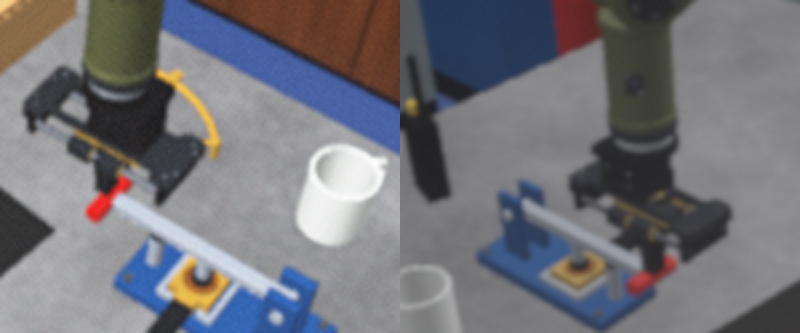

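The lever looks almost level and the foot is on the glass, but the force is only 8 N, so I push a little further to the stop.

move_arm(
  steps=[
    [[0,-0.001,0.003],0],
    [[0,-0.002,0.005],0],
    [[0,-0.002,0.007],0],
    [[0,-0.002,0.007],0],
    [[0,-0.002,0.007],0],
  ],
)

```text
time_s: 25.6
tool_pos: [0.6062, -0.0955, 0.1033]
tool_rot: [179.4, 0.1, -178.3]
force: [-13.5, 13.1, 39.2]
grip_width: 0.0008
```

The force jumped to 39 N with hardly any travel, so it is on the stop. Next I let the lever swing back up along the arc and clear it.

move_arm(
  steps=[
    [[0,0,-0.008],0],
    [[0,0,-0.02],0],
    [[0,-0.002,-0.032],0],
    [[0,-0.005,-0.045],0],
    [[0,-0.009,-0.06],0],
    [[0,-0.014,-0.075],0],
    [[0,-0.019,-0.09],0],
    [[0,-0.025,-0.105],0],
    [[0,-0.028,-0.12],0],
    [[0,-0.028,-0.14],0],
    [[0,-0.028,-0.17],0],
    [[0.02,-0.04,-0.19],0],
    [[0.035,-0.08,-0.19],0],
    [[0.045,-0.11,-0.19],0],
    [[0.045,-0.13,-0.19],0],
    [[0.045,-0.13,-0.19],0],
    [[0.045,-0.13,-0.19],0],
  ],
)

```text
time_s: 27.72
tool_pos: [0.5637, -0.2315, 0.2869]
tool_rot: [179.9, -0.0, -178.4]
force: [0.4, 0.2, 0.1]
grip_width: 0.0003
```

```bash
python3 - <<'E'
from m import *
P,uv,col,p,d,K,T=meas('w6')
m=(P[:,0]>.44)&(P[:,0]<.66)&(abs(P[:,1]+.232)<.035)
Y=P[m&(col[:,0]>col[:,2]+50)&(P[:,2]>.03)&(P[:,2]<.05)]; print('brass+glass z',np.round(np.percentile(Y[:,2],[5,50,95]),4))
G=P[m&(col[:,0]>110)&(col[:,1]<col[:,0]*.62)&(P[:,0]>.58)&(P[:,2]>.03)&(P[:,2]<.05)]; print('amber',len(G),np.round(np.percentile(G,[5,50,95],axis=0),4).tolist())
f=np.load('w5.npz');P5,u5=cloud(f['d'],f['K'],f['T']);c5=f['p'][u5[:,1],u5[:,0]].astype(int)
m5=(P5[:,0]>.58)&(P5[:,0]<.66)&(abs(P5[:,1]+.232)<.035)&(c5[:,0]>110)&(c5[:,1]<c5[:,0]*.62)&(P5[:,2]>.03)&(P5[:,2]<.05)
print('amber before',m5.sum(),np.round(np.percentile(P5[m5],[5,50,95],axis=0),4).tolist())
hd=P[m&(P[:,0]<.56)&(P[:,2]>.028)&(P[:,2]<.045)&(col.max(1)<80)]
c=np.array([[x,(w[:,1].min()+w[:,1].max())/2] for x in np.arange(.47,.55,.008) for w in [hd[abs(hd[:,0]-x)<.004]] if len(w)>4])
q=np.polyfit(c[:,0],c[:,1],1); print('handle yaw',np.degrees(np.arctan(q[0])),'y at head',np.polyval(q,.608),'xmin',hd[:,0].min(),'z',np.median(hd[:,2]),'slope',np.polyfit(hd[:,0],hd[:,2],1)[0])
for n in ["scene","side"]:
    o,p,d=shot(n); save(n+'5',p); K,T,c=cam(n)
    P,uv=cloud(d,K,T); col=p[uv[:,1],uv[:,0]].astype(int)
    k=(P[:,0]>.53)&(P[:,0]<.68)&(P[:,1]<-.05)&(P[:,1]>-.18)&(P[:,2]>.05)&(P[:,2]<.25)&(col[:,0]>110)&(col[:,1]<80)&(col[:,2]<80)
    print(n,k.sum(),np.round(np.percentile(P[k],[3,50,97],axis=0),4).tolist())
E
python3 -c "
import cv2,numpy as np
a=cv2.imread('pics/side5.png')[150:275,290:440]; b=cv2.imread('pics/w6.png')[80:300,170:434]
cv2.imwrite('pics/c5.png',np.hstack([cv2.resize(x,(400,333),interpolation=cv2.INTER_CUBIC) for x in(a,b)]))"
```

```text
[ 0.56368728 -0.23151505  0.28688206] [ 1.79934512e+02 -3.55367519e-02 -1.78409561e+02] 27.725 0.00032263266550442495
glass 0.74 [277.2, 206.0] 425 mid [ 0.6048 -0.2314  0.036 ] ext [0.0325 0.0352 0.0073] zmed 0.037720859432714415 slope [0.028 0.018] rel tcp [ 4.110e-02  1.000e-04 -2.509e-01]
filter_head 0.63 [279.2, 173.5] 2604 mid [ 0.5417 -0.2312  0.0359] ext [0.1663 0.0497 0.0077] zmed 0.03786955047175086 slope [-0.003 -0.001] rel tcp [-0.022   0.0003 -0.251 ]
brass+glass z [0.0361 0.0379 0.0392]
amber 421 [[0.5902, -0.246, 0.0363], [0.6028, -0.2329, 0.0377], [0.6166, -0.2154, 0.039]]
amber before 407 [[0.5893, -0.2466, 0.0381], [0.6014, -0.2336, 0.0429], [0.6154, -0.2162, 0.0441]]
handle yaw 1.749665205962824 y at head -0.2309729261827493 xmin 0.45693055310425046 z 0.03793105238081304 slope -0.00013750916284547258
scene 106 [[0.5797, -0.1332, 0.1913], [0.6149, -0.1228, 0.2004], [0.6434, -0.1178, 0.2061]]
side 130 [[0.5681, -0.1408, 0.1944], [0.5957, -0.1336, 0.2036], [0.6326, -0.1251, 0.2078]]
```

View pics/c5.png

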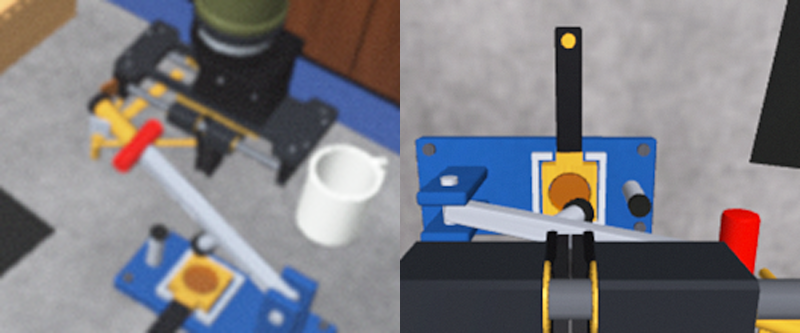

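Glass flush (0.0429 → 0.0377), lever back at its raised height, filter seated, and the arm clear of everything.

```bash
python3 -c "
from cell import env
o=env.get_obs(); print(o['time_s'],o['force']); print(env.sign_off())"
```

```text
27.975 [-0.22987151 -0.32905125 -0.56136951]
the job is handed in; nothing more can be done
None
```

The filter is seated in the press pocket with its glass pushed home, the lever is back up, and the job was handed in at about 28 s. `sign_off` gives no verdict, so these are my own last checks.

**What I did:** I picked the filter up by its head, laid it on the mat and regripped it by the handle. I slid it in low under the raised lever, lowered it into the pocket and let go. Then I pushed the red grip down along its arc with closed fingers and let it spring back up.

**Last checks:**
- **Filter:** its underside is on the pocket floor and it lies level. The head centre is about (0.608, -0.231), against a pocket middle of about (0.608, -0.230). Its yaw is 1.7° against about 1.4° for the press.
- **Glass:** its top went from 0.0429 to 0.0377 m, which is flush with the brass.
- **Lever:** the red grip is back at its raised height of about 0.195 m.
- **Robot:** it is clear of everything, with no force on the tool.

**What disagreed or stayed unchecked:**
- **Press stroke:** the first push fell just short of the stop at 8 N. A few millimetres more took it to the stop, where the force rose to 39 N.
- **Sideways slip:** at the stop the tool sat 5 mm further to +y than I had commanded.
- **Fixed cameras:** they differed from the wrist camera by 2–5 mm, so I relied on the wrist camera.
- **Other objects:** I did not measure the stopwatch, chart weight, sextant and rule again at the end. The arm did not appear to touch any of them.

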